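# Hook, draw and lock the pull-out rule

### The job

Set up the spring-return rule for marking out: hook its end tab inside the wall of the blue tray that faces the steel lock strip, draw the case gently back against the spring along the strip, feeling for the rib, and let the case drop down over the rib so that it lies flat on the strip, locked with the rule stretched. Never let go of a stretched rule before it is down on the strip, never pull it to the end of its travel or force it down, and leave the tin, jar, spatula and paddle alone.

Things in the scene. Friction and masses are not known exactly. Their poses are not given: they have to be found in the camera images.
- rule_mid (a point): centre (half-way up) of the aluminium case of the rule, a loose block 110 mm long (its x), 34 wide (y), 46 high (z), about 0.3 kg, flat on the shelf at the start. Its +x points to the end the steel blade comes out of. Its underside, 23 mm below this point, has one groove across the full width, directly below this point: 10 mm wide along x, 10 deep. Grip it across its width
- rule: the same case with the blade; origin at the centre of the case's underside, axes as rule_mid
- tab (a point): middle of the tab at the blade's end. The blade is a rigid steel rule 20 mm wide, 4 thick, its underside 24 mm above the case's underside; the tab is 4 mm thick along x, 22 wide, hangs 18 mm below the blade's underside, to 6 mm above the level of the case's underside. This point is mid-thickness, 15 mm above that level; retracted, 79 mm ahead of the case's centre
- blade (a joint): how far the blade is drawn out of the case, m: 0 retracted, 0.09 the end stop. A spring pulls it in: 4.5 N at 0, rising 45 N per m. The tab's polished steel slides easily on the tray (friction about 0.2)
- tray: blue plastic open tray screwed to the shelf, 110 mm along its x, 160 along its y, 34 high, walls and floor 4 mm thick (floor top at 4 mm); origin under its centre at shelf height, z up. The wall to hook is the one at its -x side, facing the strip: inner face at x = -51 mm, outer face at x = -55 mm, rim 34 mm above the shelf
- strip: flat steel lock strip screwed to the shelf, 140 mm along its x, 50 along y, 12 high; origin under its centre at shelf height. Its +x points to the tray (within 0.05 rad of the tray's +x); its origin lies about 178 mm (170 to 186) from the tray's along the tray's -x and up to 20 mm to the side. Locked, the case lies flat on it pointing along +x
- rib_nominal (a point): middle of the strip's top face, 12 mm above the shelf. A brass rib across the strip, 6 mm thick along x, 24 wide, stands 7 mm above this face (rounded top). It is set by hand anywhere up to 13 mm either way from this point along the strip's x, then fixed; its place is not reported: feel for it. Groove over rib, the case drops 7 mm. Over 25 N on strip or rib, or 20 N on the tray, is too much
- tin: rectangular steel tin with a twist-cap spout, 65 x 100 mm, 162 mm high over its cap; origin under its centre; leave alone
- jar: closed glass jar, 72 mm diameter, about 100 mm high; origin under its centre; leave alone
- spatula: stainless spatula lying flat on the shelf near the robot; leave alone
- paddle: wooden stir paddle 5 x 32 x 200 mm standing upright in a slotted wooden holder 60 x 90 x 60 mm; origin at its foot; leave alone
Mind the look-alikes: they are no part of the job. Of the things like the rule, leave any that is red; of the rest the smaller one is meant. Several things have the shape of the tray; the one meant has the colours described above.

How it is judged:
By the outcome, as a careful person would: the job done as asked, in the order asked, and still so for the second after the job is handed in, with the robot touching nothing.
It also fails if it takes over 58 s, if anything falls off the work surface, if the arm or the gripper's body presses on something with over 40 N, if the wrist force passes 120 N, or if a joint passes its speed limit or range.

### The arm

A 7-joint arm with a two-finger parallel gripper is mounted at the origin on the work surface. World frame = base frame: x ahead of the robot, y to its left, z up, the work surface at z = 0. Lengths are in m, angles in rad, forces in N, time in s.
With the tool pointing down it reaches from about 0.425 to 1.025 m from the base axis. Payload 3.6 kg.
Tool frame: the origin (TCP) lies between the finger pads; the fingertips stand 17 mm ahead of it and the grasp point (between the pads) lies 2 mm behind it; z points along the fingers, y is the direction in which the jaws open and shut (so a half turn about z gives the same grasp; the last joint's range is limited). The gripper opens to 85 mm and grips with 20 to 120 N. Pads are 22 mm wide; open, the fingers measure 114 mm over their backs; the gripper's body (76 mm by 85 mm) begins 54 mm behind the grasp point. The pads swing forward as they close: fully open they stand 13 mm farther back than shut.
Start: joints at [1.232, 0.591, 0.048, 1.609, -0.033, 0.943, -0.034], TCP at [0.176, -0.703, 0.248] pointing down, gripper open.
Joint ranges: [-2.69, 2.69], [-0.47, 2.24], [-1.27, 1.36], [0.19, 2.51], [-1.53, 4.68], [0.08, 2.07], [-3.09, 3.09]. Speed limits (rad/s): [2.57, 2.57, 3.14, 3.14, 3.14, 3.14, 3.14].

### API

Orientations are given as a unit quaternion [w, x, y, z].
In Python, from bench import get_state, eyes, r gives the robot as it stands.
- The arm moves only by the tool apply_moves, never from a script. Its argument "rows" is a list of rows, each an object with "linear": the shift along the tool's x, y, z in mm, a list of three; "turn": the turn, a rotation vector about the tool's x, y, z in rad, a list of three; "gripper": the closure, from -1 (fully open) to 1 (shut). In form: [{"linear": [x, y, z], "turn": [wx, wy, wz], "gripper": gripper}, ...]. A call has 1 to 20 rows; each row shifts and turns the pose as measured when the row begins, along the tool's axes as they then stand; what a row does not reach is not made up. A row lasts 1/12 s, in which the tool goes at most 41.7 mm and 7.16 degrees, less where a joint would pass 70% of its speed; a pose out of reach is approached as far as the arm can. A call with a gripper value outside its range is refused whole. The fingers move at their own pace and stop on an object; "squeeze" is the grip in N (left out, the last holds). Time passes only in rows, so rows that do not move let the fingers close. It gives the time, the measured TCP pose, the force and the opening at its end, in the units of the state.
- get_state(): the state, without advancing time (a new reading comes with each control period).
- eyes.snapshot(name): name is "scene" or "top" or "wrist"; returns (picture, depth): 480x640x3 uint8, blue, green, red; 480x640 float32, m along the optical axis (not along the pixel's ray), 0 where there is no reading.
- eyes.calibration(name): a dict with "fx", "fy", "cx", "cy" (pixels), "extrinsics" (4x4, takes a point from camera to world coordinates). Camera axes: x right, y up, looking along -z (the intrinsics and any distortion apply to the point x, -y, -z); pixel columns grow to the right and rows downward; lengths in m; the calibration is good to about 2 mm. A picture is of the moment at which its call begins: read the wrist's pose just before it. calibration takes no time and is no camera call; for the wrist camera it gives the pose at the moment of the call.
- r.finish_job(): hands the job in, once; it reports no verdict.
The state is a dict: "time": time; "joints": joint angles; "qd": joint speeds; "tau": joint torques, N m; "tcp_pos": TCP position; "eef_rot": TCP orientation; "wrist_force": force on the tool from outside, world axes, zero at the start; "wrist_torque": the same for the moment, N m; "finger_gap": finger opening in m.
Only numpy, scipy, OpenCV 4.12 (cv2) and the standard library are available. Lean on these libraries where they do the work, as an engineer would, in place of code of your own. Each camera call takes 0.05 s, during which the arm holds its last target.

## Working session

There is one attempt and no reset: what is moved stays moved. The work goes in short steps, Python scripts to look and compute and a tool call to move; the robot and the scene stay as the last step left them, time stands still between calls to the robot, and variables do not carry over. Pictures are saved under pics/ and viewed, and the job is handed in when it is done.

Besides the shell and the picture viewer there is one more tool, called after ">>>" by a JSON object that holds its "method" and its "body". apply_moves: Moves the arm, as the interface text tells. Its arguments: {"type":"object","properties":{"rows":{"type":"array","items":{"type":"object","properties":{"linear":{"type":"array","items":{"type":"number"}},"turn":{"type":"array","items":{"type":"number"}},"gripper":{"type":"number"}}}},"squeeze":{"type":"number"}},"required":["rows"]}

```bash
mkdir -p pics; ls; python3 - <<'E'
from bench import get_state, eyes, r
import cv2,numpy as np,pickle
print(get_state())
for n in ("scene","top"):
    p,d=eyes.snapshot(n); cv2.imwrite(f"pics/{n}0.png",p); c=eyes.calibration(n); print(n,c)
    pickle.dump((p,d,c),open(f"{n}0.pkl","wb"))
E
```

```text
pics
{'time': 0.0, 'joints': array([ 1.23250287,  0.59211954,  0.04828062,  1.6098277 , -0.03329582,
        0.94269194, -0.03371256]), 'qd': array([ 0.0007415 , -0.00042094, -0.00042128,  0.00053815,  0.00182251,
       -0.00045039,  0.00012977]), 'tau': array([ 1.02025756e-04, -5.48697996e+01,  1.54657502e+00, -1.98125714e+01,
        9.41616017e-03,  8.86554772e-03,  4.72023189e-06]), 'tcp_pos': array([ 0.1755364 , -0.70261612,  0.24713808]), 'eef_rot': array([-1.10386329e-03,  9.92512977e-01,  1.22134084e-01, -1.95958816e-04]), 'wrist_force': array([-0.18753594,  0.81137832,  0.53708567]), 'wrist_torque': array([-0.03092862, -0.01272121, -0.01233402]), 'finger_gap': 0.08522340267515674}
scene {'fx': 573.1359825525012, 'fy': 573.1359825525012, 'cx': 317.3982377326883, 'cy': 243.54796100058877, 'extrinsics': array([[ 0.53995148, -0.67802132,  0.4987379 ,  1.28622953],
       [ 0.84162459,  0.4426427 , -0.30941152, -0.48041477],
       [-0.01097509,  0.58681729,  0.80964499,  1.25573727],
       [ 0.        ,  0.        ,  0.        ,  1.        ]])}
top {'fx': 596.3508395725211, 'fy': 596.3508395725211, 'cx': 323.2745029319612, 'cy': 239.19335117643035, 'extrinsics': array([[-1.29816053e-03,  9.80442996e-01, -1.96798999e-01,
         2.38065776e-01],
       [-9.99992019e-01, -5.29156354e-04,  3.96009394e-03,
        -2.90446538e-02],
       [ 3.77850892e-03,  1.96802569e-01,  9.80435858e-01,
         1.54927279e+00],
       [ 0.00000000e+00,  0.00000000e+00,  0.00000000e+00,
         1.00000000e+00]])}
```

View pics/scene0.png

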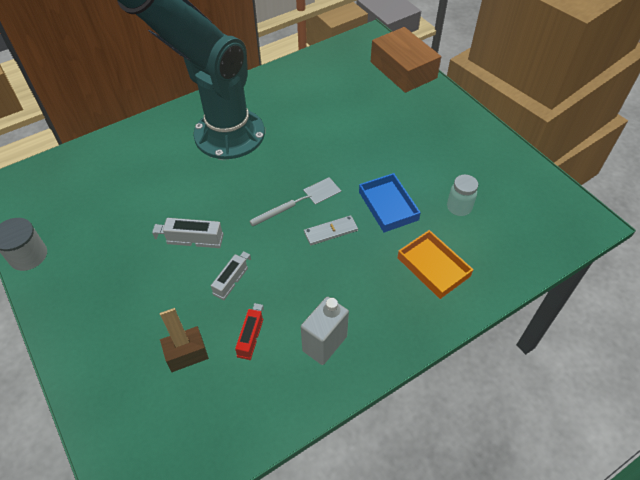

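View pics/top0.png

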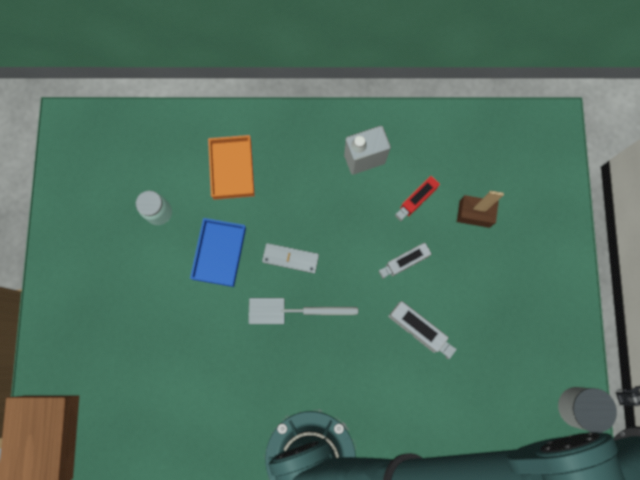

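```bash
python3 - <<'E'
import cv2,pickle,numpy as np
p,d,c=pickle.load(open("top0.pkl","rb"))
a=cv2.resize(p[205:300,180:330],None,fx=5,fy=5,interpolation=cv2.INTER_CUBIC);cv2.imwrite("pics/t_strip.png",a)
b=cv2.resize(p[225:295,365:445],None,fx=8,fy=8,interpolation=cv2.INTER_CUBIC);cv2.imwrite("pics/t_rule.png",b)
p,d,c=pickle.load(open("scene0.pkl","rb"))
cv2.imwrite("pics/s_rule.png",cv2.resize(p[240:305,200:260],None,fx=8,fy=8,interpolation=cv2.INTER_CUBIC))
cv2.imwrite("pics/s_strip.png",cv2.resize(p[165:255,295:430],None,fx=5,fy=5,interpolation=cv2.INTER_CUBIC))
E
```

```text
(no output)
```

View pics/t_strip.png

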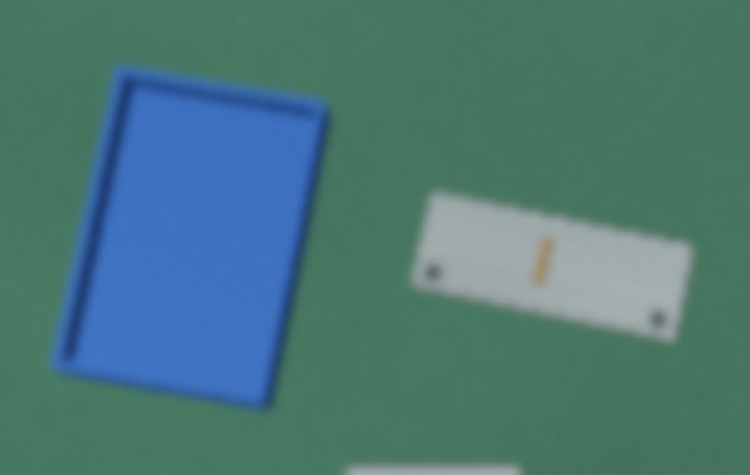

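View pics/t_rule.png

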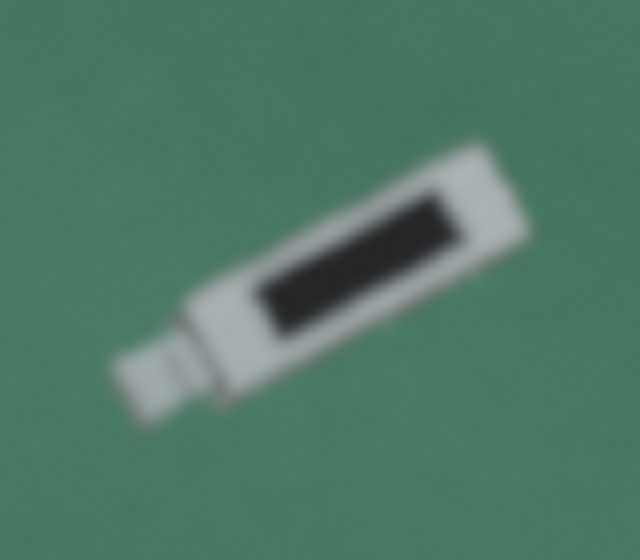

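View pics/s_rule.png

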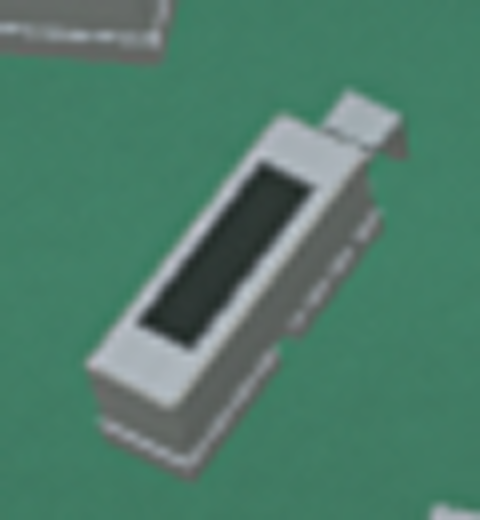

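View pics/s_strip.png

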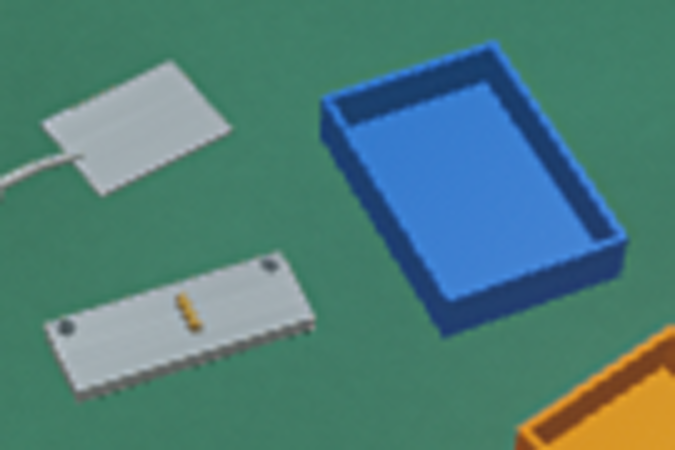

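```bash
cat > h.py <<'E'
import numpy as np,cv2,pickle
from scipy.spatial.transform import Rotation as R
def w2p(c,P):
    E=c["extrinsics"];q=(np.atleast_2d(P)-E[:3,3])@E[:3,:3]
    return np.c_[c["cx"]+c["fx"]*q[:,0]/-q[:,2], c["cy"]+c["fy"]*(-q[:,1])/-q[:,2]]
def p2w(c,uv,z):
    uv=np.atleast_2d(uv).astype(float);E=c["extrinsics"]
    ray=np.c_[(uv[:,0]-c["cx"])/c["fx"],-(uv[:,1]-c["cy"])/c["fy"],-np.ones(len(uv))]@E[:3,:3].T
    return E[:3,3]+ray*((z-E[2,3])/ray[:,2])[:,None]
def cloud(c,d):
    v,u=np.mgrid[:480,:640];E=c["extrinsics"]
    q=np.stack([(u-c["cx"])/c["fx"]*d,-(v-c["cy"])/c["fy"]*d,-d],-1)
    return q@E[:3,:3].T+E[:3,3]
E
python3 - <<'E'
from h import *
p,d,c=pickle.load(open("top0.pkl","rb"))
def rep(n,q,z):
    w=p2w(c,q,z)
    print(n,w.mean(0).round(4),[ (np.linalg.norm(w[i]-w[i-1])).round(4) for i in range(4)], [np.degrees(np.arctan2(*(w[i]-w[i-1])[1::-1])).round(2) for i in range(4)])
t=np.array([(120,67),(326,101),(268,402),(55,372)])/5+[180,205]-.4
rep("tray",t,.034)
s=np.array([(432,190),(692,242),(676,340),(412,286)])/5+[180,205]-.4
rep("strip",s,.012)
u=np.array([(180,298),(478,140),(532,232),(226,400)])/8+[365,225]-.4
rep("rule",u,.046)
rb=np.array([(542,262)])/5+[180,205]-.4
print(p2w(c,rb,.018))
E
```

```text
tray [0.5103 0.2362 0.034 ] [np.float64(0.1624), np.float64(0.1094), np.float64(0.1595), np.float64(0.1103)] [np.float64(-9.6), np.float64(-99.59), np.float64(170.72), np.float64(81.93)]
strip [0.498  0.0513 0.012 ] [np.float64(0.0519), np.float64(0.1393), np.float64(0.0524), np.float64(0.1407)] [np.float64(-10.58), np.float64(-101.51), np.float64(170.89), np.float64(78.3)]
rule [ 0.4907 -0.254   0.046 ] [np.float64(0.0356), np.float64(0.1097), np.float64(0.0341), np.float64(0.1131)] [np.float64(22.94), np.float64(-62.1), np.float64(-151.56), np.float64(118.59)]
[[0.49821035 0.05664426 0.018     ]]
```

```bash
cat >> h.py <<'E'
def plan(pos,quat,tpos,hx,step=40.,ang=6.5,down=True):
    """rows to take tool to tpos, tool x heading hx deg, z down"""
    R0=R.from_quat(np.roll(quat,-1)); h=np.radians(hx)
    x=np.array([np.cos(h),np.sin(h),0]);z=np.array([0,0,-1.]);R1=R.from_matrix(np.c_[x,np.cross(z,x),z])
    dr=(R0.inv()*R1).as_rotvec();dp=(np.array(tpos)-pos)*1000
    n=max(1,int(np.ceil(max(np.linalg.norm(dp)/step,np.degrees(np.linalg.norm(dr))/ang))))
    rows=[]
    for i in range(n):
        Ri=R0*R.from_rotvec(dr*i/n)
        rows.append((Ri.inv().apply(dp/n).round(1).tolist(),(dr/n).round(4).tolist()))
    return rows
def head(q):
    M=R.from_quat(np.roll(q,-1)).as_matrix();return np.degrees(np.arctan2(M[1,0],M[0,0])),M
def show(tpos,hx,**k):
    from bench import get_state
    s=get_state();rows=plan(s["tcp_pos"],s["eef_rot"],tpos,hx,**k)
    print(s["tcp_pos"].round(4),head(s["eef_rot"])[0].round(2),s["wrist_force"].round(2),len(rows))
    for x in rows:print(x)
E
python3 - <<'E'
from h import *
from bench import get_state,eyes
s=get_state();c=eyes.calibration("wrist");h,M=head(s["eef_rot"])
E=c["extrinsics"];print(h,M.T@(E[:3,3]-s["tcp_pos"]),M.T@E[:3,:3],c["fx"])
show([0.42,0.13,0.30],79)
E
```

```text
14.032535654448225 [ 6.76444056e-02 -7.51463704e-05 -1.25211845e-01] [[-4.75778691e-04  9.64468293e-01  2.64198194e-01]
 [ 9.99999799e-01  5.69386249e-04 -2.77732364e-04]
 [-4.18294877e-04  2.64198009e-01 -9.64468370e-01]] 368.5870892452833
[ 0.1756 -0.7027  0.2473] 14.03 [ 0.14 -0.68  0.12] 22
([20.0, -34.0, -2.3], [-0.0001, -0.0, -0.0515])
([21.7, -33.0, -2.3], [-0.0001, -0.0, -0.0515])
([23.4, -31.8, -2.3], [-0.0001, -0.0, -0.0515])
([25.0, -30.6, -2.3], [-0.0001, -0.0, -0.0515])
([26.5, -29.2, -2.3], [-0.0001, -0.0, -0.0515])
([28.0, -27.8, -2.4], [-0.0001, -0.0, -0.0515])
([29.4, -26.3, -2.4], [-0.0001, -0.0, -0.0515])
([30.7, -24.8, -2.4], [-0.0001, -0.0, -0.0515])
([31.9, -23.2, -2.4], [-0.0001, -0.0, -0.0515])
([33.1, -21.5, -2.4], [-0.0001, -0.0, -0.0515])
([34.1, -19.8, -2.4], [-0.0001, -0.0, -0.0515])
([35.1, -18.0, -2.4], [-0.0001, -0.0, -0.0515])
([36.0, -16.2, -2.4], [-0.0001, -0.0, -0.0515])
([36.8, -14.3, -2.4], [-0.0001, -0.0, -0.0515])
([37.5, -12.4, -2.4], [-0.0001, -0.0, -0.0515])
([38.0, -10.4, -2.4], [-0.0001, -0.0, -0.0515])
([38.5, -8.4, -2.4], [-0.0001, -0.0, -0.0515])
([38.9, -6.4, -2.4], [-0.0001, -0.0, -0.0515])
([39.2, -4.4, -2.4], [-0.0001, -0.0, -0.0515])
([39.4, -2.4, -2.4], [-0.0001, -0.0, -0.0515])
([39.4, -0.4, -2.4], [-0.0001, -0.0, -0.0515])
([39.4, 1.7, -2.4], [-0.0001, -0.0, -0.0515])
```

```bash
python3 - <<'E'
from h import *
show([0.495,-0.245,0.22],118,ang=7)
E
```

```text
[ 0.1756 -0.7027  0.2473] 14.03 [ 0.14 -0.68  0.12] 15
([28.1, -24.4, 1.9], [-0.0001, -0.0001, -0.121])
([30.8, -20.9, 1.9], [-0.0001, -0.0001, -0.121])
([33.1, -17.0, 1.9], [-0.0001, -0.0001, -0.121])
([34.9, -12.9, 1.8], [-0.0001, -0.0001, -0.121])
([36.2, -8.6, 1.8], [-0.0001, -0.0001, -0.121])
([37.0, -4.1, 1.8], [-0.0001, -0.0001, -0.121])
([37.2, 0.3, 1.8], [-0.0001, -0.0001, -0.121])
([36.9, 4.8, 1.8], [-0.0001, -0.0001, -0.121])
([36.0, 9.3, 1.8], [-0.0001, -0.0001, -0.121])
([34.7, 13.5, 1.8], [-0.0001, -0.0001, -0.121])
([32.8, 17.6, 1.8], [-0.0001, -0.0001, -0.121])
([30.4, 21.4, 1.8], [-0.0001, -0.0001, -0.121])
([27.6, 25.0, 1.8], [-0.0001, -0.0001, -0.121])
([24.4, 28.1, 1.8], [-0.0001, -0.0001, -0.121])
([20.8, 30.8, 1.8], [-0.0001, -0.0001, -0.121])
```

Candidates in the top picture are the large grey rule (420,328), the small grey rule (407,261) and the red rule (420,197). I choose the small grey one, confirmed in the crop. For the tray, blue at (219,253) is meant and orange at (231,167) is not.

>>> {"method": "apply_moves", "body": {"rows": [{"linear":[28,-24,2],"turn":[0,0,-0.12],"gripper":-1},{"linear":[31,-21,2],"turn":[0,0,-0.12],"gripper":-1},{"linear":[33,-17,2],"turn":[0,0,-0.12],"gripper":-1},{"linear":[35,-13,2],"turn":[0,0,-0.12],"gripper":-1},{"linear":[36,-9,2],"turn":[0,0,-0.12],"gripper":-1},{"linear":[37,-4,2],"turn":[0,0,-0.12],"gripper":-1},{"linear":[37,0,2],"turn":[0,0,-0.12],"gripper":-1},{"linear":[37,5,2],"turn":[0,0,-0.12],"gripper":-1},{"linear":[36,9,2],"turn":[0,0,-0.12],"gripper":-1},{"linear":[35,14,2],"turn":[0,0,-0.12],"gripper":-1},{"linear":[33,18,2],"turn":[0,0,-0.12],"gripper":-1},{"linear":[30,21,2],"turn":[0,0,-0.12],"gripper":-1},{"linear":[28,25,2],"turn":[0,0,-0.12],"gripper":-1},{"linear":[24,28,2],"turn":[0,0,-0.12],"gripper":-1},{"linear":[21,31,2],"turn":[0,0,-0.12],"gripper":-1}]}}

```text
time: 1.35
tcp_pos: [0.4841, -0.2266, 0.2074]
eef_rot: [-0.005, 0.497, 0.868, -0.005]
wrist_force: [0.8, -0.4, -0.5]
finger_gap: 0.0853
```

```bash
python3 - <<'E'
from h import *
show([0.495,-0.245,0.22],118,ang=7)
E
```

```text
[ 0.4841 -0.2266  0.2074] 120.45 [ 0.77 -0.37 -0.52] 1
([-21.3, -0.1, -12.6], [-0.0127, -0.0036, 0.0427])
```

>>> {"method": "apply_moves", "body": {"rows": [{"linear":[-20,0,-12],"turn":[-0.013,-0.004,0.043],"gripper":-1},{"linear":[0,0,0],"turn":[0,0,0],"gripper":-1}]}}

```text
time: 1.52
tcp_pos: [0.5003, -0.2324, 0.2193]
eef_rot: [0.0, 0.506, 0.863, 0.004]
wrist_force: [0.6, -1.7, -0.1]
finger_gap: 0.0854
```

```bash
python3 - <<'E'
from h import *
from bench import get_state,eyes
s=get_state();c=eyes.calibration("wrist");p,d=eyes.snapshot("wrist")
print(s["tcp_pos"],head(s["eef_rot"])[0],s["qd"].round(3))
pickle.dump((p,d,c),open("w1.pkl","wb"));cv2.imwrite("pics/w1.png",p)
E
```

```text
[ 0.50028048 -0.23242132  0.21930033] 119.2130356352802 [-0.111  0.022 -0.121  0.112 -0.062 -0.013  0.02 ]
```

View pics/w1.png

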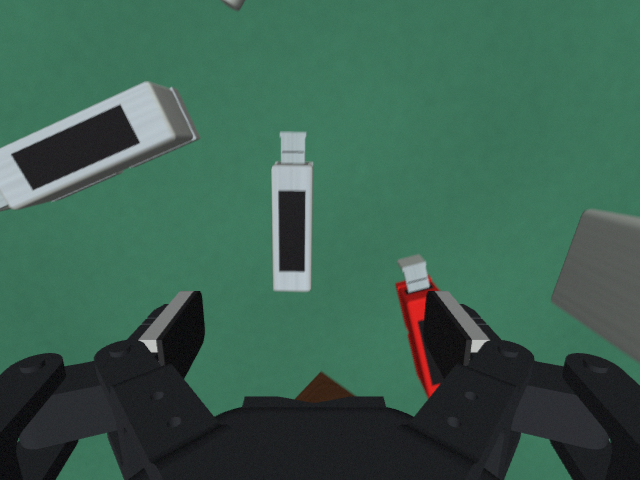

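```bash
python3 - <<'E'
from h import *
p,d,c=pickle.load(open("w1.pkl","rb"))
cv2.imwrite("pics/w1c.png",cv2.resize(p[120:300,240:350],None,fx=4,fy=4,interpolation=cv2.INTER_CUBIC)[:, :])
w=p2w(c,[(272.5,165),(312.5,165),(310.5,291),(274,291)],.046);print(w,w.mean(0))
v=(w[0]+w[1]-w[2]-w[3]);print(np.degrees(np.arctan2(v[1],v[0])),np.linalg.norm(v)/2)
P=cloud(c,d);print(P[180,292],P[285,292],P[330,250],P[230,340])
E
```

```text
[[ 0.45232472 -0.21003185  0.046     ]
 [ 0.48021166 -0.19447146  0.046     ]
 [ 0.5316264  -0.29029191  0.046     ]
 [ 0.50370599 -0.30579483  0.046     ]] [ 0.49196719 -0.25014751  0.046     ]
118.21622591879867 0.10870973885656299
[ 0.47158652 -0.21309509  0.04489261] [ 0.51493889 -0.29355335  0.04505782] [ 0.50770785 -0.37726213 -0.00056448] [ 5.35372859e-01 -2.38609259e-01 -3.65811470e-06]
```

View pics/w1c.png

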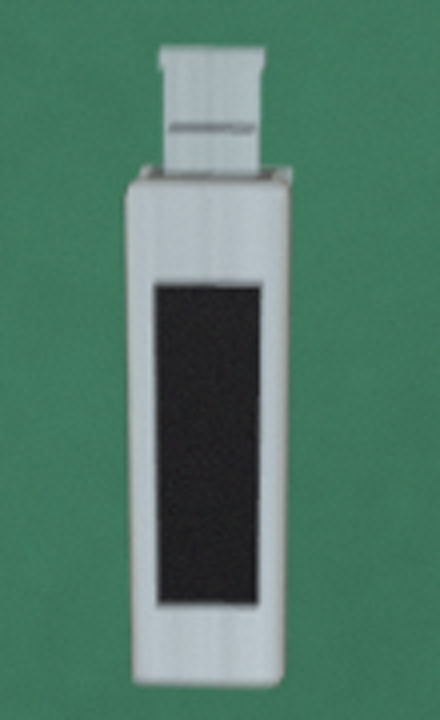

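```bash
python3 - <<'E'
from h import *
show([0.50,0.14,0.26],79,ang=7)
E
```

```text
[ 0.499  -0.2287  0.2183] 119.4 [-0.8   1.69 -0.54] 10
([32.1, 18.2, -3.8], [0.0003, -0.001, 0.0705])
([33.3, 15.9, -3.8], [0.0003, -0.001, 0.0705])
([34.3, 13.5, -3.9], [0.0003, -0.001, 0.0705])
([35.2, 11.1, -3.9], [0.0003, -0.001, 0.0705])
([35.9, 8.6, -3.9], [0.0003, -0.001, 0.0705])
([36.4, 6.0, -4.0], [0.0003, -0.001, 0.0705])
([36.7, 3.4, -4.0], [0.0003, -0.001, 0.0705])
([36.9, 0.8, -4.1], [0.0003, -0.001, 0.0705])
([36.8, -1.8, -4.1], [0.0003, -0.001, 0.0705])
([36.6, -4.4, -4.1], [0.0003, -0.001, 0.0705])
```

>>> {"method": "apply_moves", "body": {"rows": [{"linear":[32,18,-4],"turn":[0,0,0.07],"gripper":-1},{"linear":[33,16,-4],"turn":[0,0,0.07],"gripper":-1},{"linear":[34,13.5,-4],"turn":[0,0,0.07],"gripper":-1},{"linear":[35,11,-4],"turn":[0,0,0.07],"gripper":-1},{"linear":[36,8.6,-4],"turn":[0,0,0.07],"gripper":-1},{"linear":[36,6,-4],"turn":[0,0,0.07],"gripper":-1},{"linear":[36,3.4,-4],"turn":[0,0,0.07],"gripper":-1},{"linear":[36,1,-4],"turn":[0,0,0.07],"gripper":-1},{"linear":[36,-2,-4],"turn":[0,0,0.07],"gripper":-1},{"linear":[20,-4,-4],"turn":[0,0,0.07],"gripper":-1},{"linear":[0,0,0],"turn":[0,0,0],"gripper":-1},{"linear":[0,0,0],"turn":[0,0,0],"gripper":-1}]}}

```text
time: 2.57
tcp_pos: [0.4975, 0.1245, 0.2564]
eef_rot: [-0.007, 0.788, 0.616, -0.003]
wrist_force: [0.6, -0.6, 1.0]
finger_gap: 0.0853
```

```bash
python3 - <<'E'
from h import *
from bench import get_state,eyes
s=get_state();c=eyes.calibration("wrist");p,d=eyes.snapshot("wrist")
print(s["tcp_pos"],head(s["eef_rot"])[0],s["qd"].round(3))
pickle.dump((p,d,c),open("w2.pkl","wb"));cv2.imwrite("pics/w2.png",p)
show([0.4915,-0.2515,0.15],118.2,ang=7)
E
```

```text
[0.49745199 0.12450462 0.2563702 ] 76.08323016712139 [-0.035 -0.003 -0.02  -0.    -0.012 -0.003 -0.027]
[0.4974 0.1244 0.2564] 76.05 [-0.8   0.63  0.2 ] 10
([-36.7, 8.6, 10.4], [-0.0013, -0.0009, -0.0736])
([-37.2, 5.9, 10.4], [-0.0013, -0.0009, -0.0736])
([-37.5, 3.1, 10.4], [-0.0013, -0.0009, -0.0736])
([-37.6, 0.4, 10.5], [-0.0013, -0.0009, -0.0736])
([-37.6, -2.4, 10.5], [-0.0013, -0.0009, -0.0736])
([-37.3, -5.2, 10.5], [-0.0013, -0.0009, -0.0736])
([-36.8, -7.9, 10.6], [-0.0013, -0.0009, -0.0736])
([-36.1, -10.6, 10.6], [-0.0013, -0.0009, -0.0736])
([-35.2, -13.2, 10.6], [-0.0013, -0.0009, -0.0736])
([-34.1, -15.8, 10.6], [-0.0013, -0.0009, -0.0736])
```

View pics/w2.png

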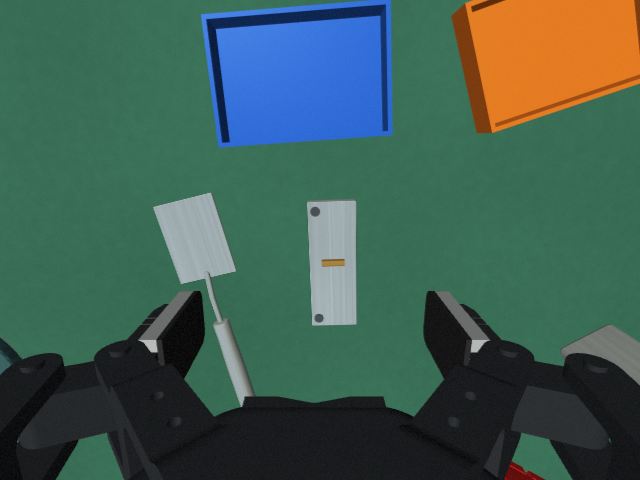

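```bash
python3 - <<'E'
from h import *
p,d,c=pickle.load(open("w2.pkl","rb"))
cv2.imwrite("pics/w2s.png",cv2.resize(p[190:340,290:370],None,fx=4,fy=4,interpolation=cv2.INTER_CUBIC))
cv2.imwrite("pics/w2t.png",cv2.resize(p[0:155,195:400],None,fx=3.5,fy=3.5,interpolation=cv2.INTER_CUBIC))
E
```

```text
(no output)
```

View pics/w2s.png

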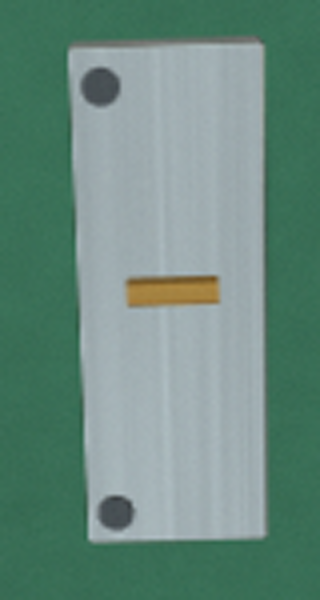

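View pics/w2t.png

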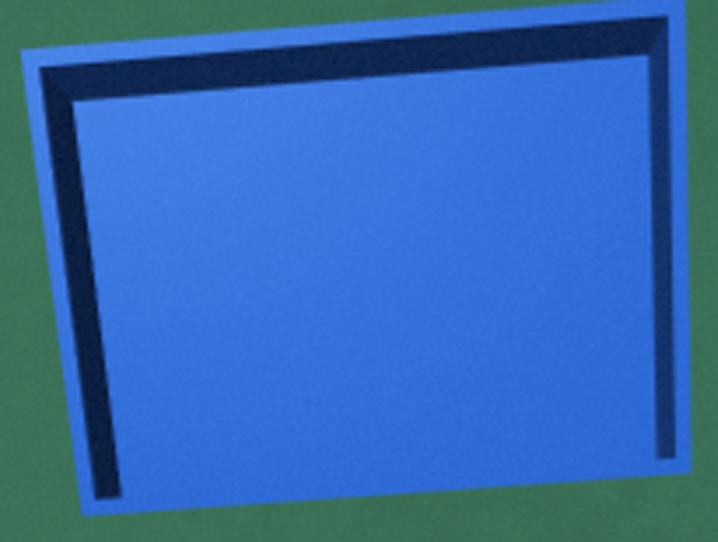

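```bash
python3 - <<'E'
from h import *
p,d,c=pickle.load(open("w2.pkl","rb"))
hd=lambda v:np.degrees(np.arctan2(v[1],v[0]))
s=p2w(c,np.array([(69,46),(263,44),(266,538),(90,542)])/4+[290,190]-.4,.012)
sx=(s[0]+s[1]-s[2]-s[3])/2;print("strip",s.mean(0),hd(sx),np.linalg.norm(sx),np.linalg.norm(s[0]-s[1]),np.linalg.norm(s[2]-s[3]), "ywise hd",hd(s[0]-s[1]),hd(s[3]-s[2]))
rb=p2w(c,np.array([(127,280),(219,277),(219,304),(127,306)])/4+[290,190]-.4,.019);print("rib",rb.mean(0))
e=sx/np.linalg.norm(sx);print("rib off",(rb-s.mean(0))@e)
t=p2w(c,np.array([(82,515),(690,472),(685,0),(22,50)])/3.5+[195,0]-.4,.034)
print(t,[np.linalg.norm(t[i]-t[i-1]) for i in range(4)],[hd(t[i]-t[i-1]) for i in range(4)],t.mean(0))
i=p2w(c,np.array([(95,498),(675,459)])/3.5+[195,0]-.4,.034)
print("inner",(i-s.mean(0))@e,"outer",(t[:2]-s.mean(0))@e, i)
P=cloud(c,d);print(P[230,333],P[300,333],P[80,300],P[180,400])
E
```

```text
strip [0.49802776 0.05494392 0.012     ] 78.13700482269545 0.13917030175864264 0.049131126881082336 0.04888992592645246 ywise hd 166.80962694876447 167.98524078108093
rib [0.49933872 0.06068381 0.019     ]
rib off [0.00948962 0.00957058 0.00215172 0.00233527]
[[0.42294012 0.20086602 0.034     ]
 [0.57998586 0.17314683 0.034     ]
 [0.59913051 0.27993471 0.034     ]
 [0.44234804 0.30863808 0.034     ]] [np.float64(0.10950564384163261), np.float64(0.15947325375584198), np.float64(0.10849041214666384), np.float64(0.15938829516978129)] [np.float64(-100.20858059652278), np.float64(-10.009830783631445), np.float64(79.83613462588146), np.float64(169.62531432266627)] [0.51110113 0.24064641 0.034     ]
inner [0.13157732 0.13591867] outer [0.12736955 0.13252663] [[0.42759871 0.20418703 0.034     ]
 [0.57683791 0.17727415 0.034     ]]
[0.50726056 0.09259212 0.01091763] [0.48937813 0.01633563 0.01250202] [0.51015013 0.24230832 0.0032567 ] [ 5.85992008e-01  1.25110178e-01 -1.48012697e-04]
```

>>> {"method": "apply_moves", "body": {"rows": [{"linear":[-36,8,10],"turn":[0,0,-0.073],"gripper":-1},{"linear":[-37,6,10],"turn":[0,0,-0.073],"gripper":-1},{"linear":[-37,3,10],"turn":[0,0,-0.073],"gripper":-1},{"linear":[-37,0,10],"turn":[0,0,-0.073],"gripper":-1},{"linear":[-37,-2,10],"turn":[0,0,-0.073],"gripper":-1},{"linear":[-37,-5,10],"turn":[0,0,-0.073],"gripper":-1},{"linear":[-36,-8,10],"turn":[0,0,-0.073],"gripper":-1},{"linear":[-35,-10,10],"turn":[0,0,-0.073],"gripper":-1},{"linear":[-30,-13,10],"turn":[0,0,-0.073],"gripper":-1},{"linear":[-18,-10,5],"turn":[0,0,-0.073],"gripper":-1},{"linear":[0,0,0],"turn":[0,0,0],"gripper":-1}]}}

```text
time: 3.53
tcp_pos: [0.4788, -0.258, 0.15]
eef_rot: [-0.011, 0.508, 0.861, -0.004]
wrist_force: [-0.2, -0.3, -0.1]
finger_gap: 0.0854
```

```bash
python3 - <<'E'
from h import *
show([0.492,-0.2505,0.10],118.2,ang=7)
E
```

```text
[ 0.4788 -0.258   0.15  ] 118.89 [-0.19 -0.25 -0.14] 2
([-0.3, 8.1, 24.9], [-0.0093, -0.0071, 0.0061])
([-0.1, 7.8, 24.9], [-0.0093, -0.0071, 0.0061])
```

>>> {"method": "apply_moves", "body": {"rows": [{"linear":[0,8,25],"turn":[-0.009,-0.007,0.006],"gripper":-1},{"linear":[0,8,20],"turn":[-0.009,-0.007,0.006],"gripper":-1},{"linear":[0,0,0],"turn":[0,0,0],"gripper":-1},{"linear":[0,0,0],"turn":[0,0,0],"gripper":-1}]}}

```text
time: 3.87
tcp_pos: [0.4846, -0.2602, 0.1021]
eef_rot: [-0.002, 0.523, 0.853, -0.003]
wrist_force: [0.3, 0.1, -0.0]
finger_gap: 0.0855
```

```bash
python3 - <<'E'
from h import *
from bench import eyes,get_state
print(head(get_state()["eef_rot"])[1].round(3)[2])
c=eyes.calibration("wrist");p,d=eyes.snapshot("wrist")
pickle.dump((p,d,c),open("w3.pkl","wb"));cv2.imwrite("pics/w3.png",p)
show([0.492,-0.2505,0.027],118.2,ang=7)
E
```

```text
[ 0.    -0.006 -1.   ]
[ 0.4845 -0.2601  0.1022] 116.98 [-0.49 -0.28 -0.23] 2
([2.5, 5.8, 37.6], [-0.0033, -0.0003, -0.0106])
([2.5, 5.7, 37.6], [-0.0033, -0.0003, -0.0106])
```

View pics/w3.png

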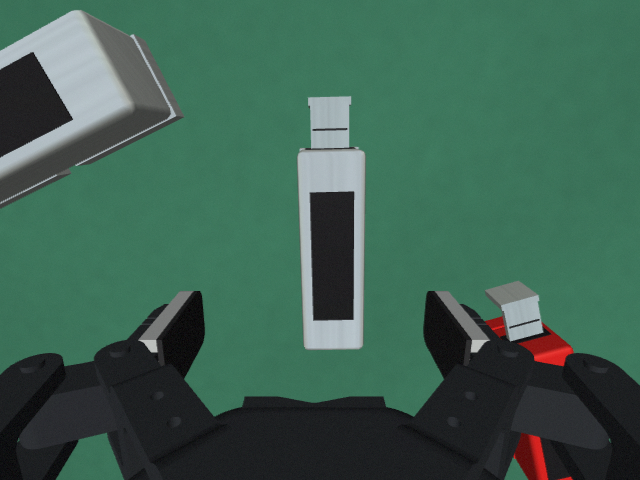

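```bash
python3 - <<'E'
from h import *
p,d,c=pickle.load(open("w3.pkl","rb"))
w=p2w(c,[(297.5,150),(365.5,150),(364,349.5),(303,349.5)],.046);v=(w[0]+w[1]-w[2]-w[3])
print(w.mean(0),np.degrees(np.arctan2(v[1],v[0])),np.linalg.norm(v)/2,np.linalg.norm(w[0]-w[1]),np.linalg.norm(w[2]-w[3]))
w=p2w(c,[(308,97.5),(351.5,97.5)],.028);print(w.mean(0))
E
```

```text
[ 0.4916824  -0.25140719  0.046     ] 118.2616199589038 0.10846806511286747 0.03261865845071818 0.03397338159965368
[ 0.45407982 -0.18128777  0.028     ]
```

>>> {"method": "apply_moves", "body": {"rows": [{"linear":[4.7,10.5,10],"turn":[-0.006,0,-0.022],"gripper":-1},{"linear":[0,0,20],"turn":[0,0,0],"gripper":-1},{"linear":[0,0,0],"turn":[0,0,0],"gripper":-1}]}}

```text
time: 4.17
tcp_pos: [0.4934, -0.2507, 0.0741]
eef_rot: [0.002, 0.512, 0.859, 0.001]
wrist_force: [0.0, 0.1, -1.3]
finger_gap: 0.0852
```

```bash
python3 - <<'E'
from h import *
show([0.4917,-0.2512,0.027],118.2,ang=7)
E
```

```text
[ 0.4934 -0.2507  0.0741] 118.37 [ 0.04  0.12 -1.26] 2
([0.3, -1.0, 23.5], [0.0017, 0.0017, 0.0014])
([0.2, -0.9, 23.5], [0.0017, 0.0017, 0.0014])
```

>>> {"method": "apply_moves", "body": {"rows": [{"linear":[0.3,-1,20],"turn":[0.002,0.002,0.001],"gripper":-1},{"linear":[0.2,-1,18],"turn":[0.002,0.002,0.001],"gripper":-1},{"linear":[0,0,4],"turn":[0,0,0],"gripper":-1},{"linear":[0,0,0],"turn":[0,0,0],"gripper":-1}]}}

```text
time: 4.5
tcp_pos: [0.4962, -0.2485, 0.0346]
eef_rot: [0.003, 0.51, 0.86, 0.002]
wrist_force: [0.2, -0.5, 0.0]
finger_gap: 0.0851
```

```bash
python3 - <<'E'
from h import *
show([0.4917,-0.2512,0.027],118.2,ang=7)
E
```

```text
[ 0.4962 -0.2485  0.0346] 118.63 [ 0.23 -0.5   0.05] 1
([-0.2, -5.3, 7.6], [0.0057, 0.0034, 0.0074])
```

>>> {"method": "apply_moves", "body": {"rows": [{"linear":[0,-5,6],"turn":[0.005,0.003,0.007],"gripper":-1},{"linear":[0,0,0],"turn":[0,0,0],"gripper":-1},{"linear":[0,0,0],"turn":[0,0,0],"gripper":-1}]}}

```text
time: 4.75
tcp_pos: [0.4935, -0.2505, 0.0307]
eef_rot: [0.002, 0.513, 0.859, 0.001]
wrist_force: [1.0, -0.4, 0.6]
finger_gap: 0.085
```

```bash
python3 - <<'E'
from h import *
show([0.4917,-0.2512,0.028],118.2,ang=7)
E
```

```text
[ 0.4935 -0.2505  0.0307] 118.3 [ 0.98 -0.38  0.57] 1
([0.2, -1.9, 2.7], [0.0031, 0.0026, 0.0017])
```

>>> {"method": "apply_moves", "body": {"rows": [{"linear":[0,-2,3],"turn":[0.003,0.003,0.002],"gripper":-1},{"linear":[0,0,0],"turn":[0,0,0],"gripper":1},{"linear":[0,0,0],"turn":[0,0,0],"gripper":1},{"linear":[0,0,0],"turn":[0,0,0],"gripper":1},{"linear":[0,0,0],"turn":[0,0,0],"gripper":1},{"linear":[0,0,0],"turn":[0,0,0],"gripper":1},{"linear":[0,0,0],"turn":[0,0,0],"gripper":1},{"linear":[0,0,0],"turn":[0,0,0],"gripper":1},{"linear":[0,0,0],"turn":[0,0,0],"gripper":1},{"linear":[0,0,0],"turn":[0,0,0],"gripper":1}], "squeeze": 60}}

```text
time: 5.58
tcp_pos: [0.4926, -0.2528, 0.0298]
eef_rot: [0.002, 0.514, 0.858, 0.0]
wrist_force: [-0.7, 0.2, 0.6]
finger_gap: 0.0332
```

```bash
python3 - <<'E'
from h import *
from bench import get_state
print(head(get_state()["eef_rot"])[1].round(4))
show([0.4917,-0.2512,0.028],118.2,ang=7)
E
```

```text
[[-0.4709  0.8822  0.003 ]
 [ 0.8822  0.4709 -0.0013]
 [-0.0026  0.002  -1.    ]]
[ 0.4926 -0.2528  0.0298] 118.09 [-0.7   0.18  0.65] 1
([1.8, -0.0, 1.8], [0.002, 0.0026, -0.0019])
```

>>> {"method": "apply_moves", "body": {"rows": [{"linear":[0,0,-15],"turn":[0,0,0],"gripper":1},{"linear":[0,0,-35],"turn":[0,0,0],"gripper":1},{"linear":[0,0,-35],"turn":[0,0,0],"gripper":1},{"linear":[0,0,-5],"turn":[0,0,0],"gripper":1}]}}

```text
time: 5.92
tcp_pos: [0.4888, -0.2507, 0.118]
eef_rot: [-0.005, 0.514, 0.858, -0.001]
wrist_force: [1.2, 0.1, -2.6]
finger_gap: 0.0335
```

```bash
python3 - <<'E'
from h import *
show([0.5116,0.1197,0.12],78.1,ang=7,step=30)
E
```

```text
[ 0.4888 -0.2507  0.118 ] 118.19 [ 1.24  0.08 -2.61] 13
([24.3, 15.0, -0.1], [-0.0006, -0.0004, 0.0538])
([25.1, 13.7, -0.1], [-0.0006, -0.0004, 0.0538])
([25.8, 12.3, -0.1], [-0.0006, -0.0004, 0.0538])
([26.4, 10.9, -0.1], [-0.0006, -0.0004, 0.0538])
([26.9, 9.5, -0.1], [-0.0006, -0.0004, 0.0538])
([27.4, 8.0, -0.1], [-0.0006, -0.0004, 0.0538])
([27.8, 6.5, -0.1], [-0.0006, -0.0004, 0.0538])
([28.1, 5.0, -0.1], [-0.0006, -0.0004, 0.0538])
([28.3, 3.5, -0.1], [-0.0006, -0.0004, 0.0538])
([28.5, 2.0, -0.1], [-0.0006, -0.0004, 0.0538])
([28.5, 0.4, -0.1], [-0.0006, -0.0004, 0.0538])
([28.5, -1.1, -0.1], [-0.0006, -0.0004, 0.0538])
([28.4, -2.6, -0.1], [-0.0006, -0.0004, 0.0538])
```

>>> {"method": "apply_moves", "body": {"rows": [{"linear":[24,15,0],"turn":[0,0,0.054],"gripper":1},{"linear":[25,14,0],"turn":[0,0,0.054],"gripper":1},{"linear":[26,12,0],"turn":[0,0,0.054],"gripper":1},{"linear":[26,11,0],"turn":[0,0,0.054],"gripper":1},{"linear":[27,9.5,0],"turn":[0,0,0.054],"gripper":1},{"linear":[27,8,0],"turn":[0,0,0.054],"gripper":1},{"linear":[28,6.5,0],"turn":[0,0,0.054],"gripper":1},{"linear":[28,5,0],"turn":[0,0,0.054],"gripper":1},{"linear":[28,3.5,0],"turn":[0,0,0.054],"gripper":1},{"linear":[28,2,0],"turn":[0,0,0.054],"gripper":1},{"linear":[25,0,0],"turn":[0,0,0.054],"gripper":1},{"linear":[18,-1,0],"turn":[0,0,0.05],"gripper":1},{"linear":[8,-1,0],"turn":[0,0,0.025],"gripper":1},{"linear":[0,0,0],"turn":[0,0,0],"gripper":1}]}}

```text
time: 7.08
tcp_pos: [0.5096, 0.0934, 0.1081]
eef_rot: [-0.006, 0.781, 0.625, -0.008]
wrist_force: [-0.4, -0.2, -3.5]
finger_gap: 0.0333
```

```bash
python3 - <<'E'
from h import *
show([0.5116,0.1197,0.10],78.1,ang=7,step=30)
E
```

```text
[0.5096 0.0934 0.1081] 77.34 [-0.41 -0.16 -3.48] 1
([26.1, -3.6, 8.1], [-0.0199, 0.0042, -0.0132])
```

>>> {"method": "apply_moves", "body": {"rows": [{"linear":[14,-2,0],"turn":[-0.01,0.002,-0.007],"gripper":1},{"linear":[12,-1,4],"turn":[-0.01,0.002,-0.007],"gripper":1},{"linear":[0,0,0],"turn":[0,0,0],"gripper":1},{"linear":[0,0,0],"turn":[0,0,0],"gripper":1}]}}

```text
time: 7.42
tcp_pos: [0.5095, 0.1172, 0.101]
eef_rot: [0.0, 0.775, 0.631, -0.004]
wrist_force: [-0.1, 0.1, -2.6]
finger_gap: 0.0331
```

```bash
python3 - <<'E'
from h import *
from bench import eyes,get_state
print(head(get_state()["eef_rot"])[1].round(3)[2])
c=eyes.calibration("wrist");p,d=eyes.snapshot("wrist")
pickle.dump((p,d,c),open("w4.pkl","wb"));cv2.imwrite("pics/w4.png",p)
show([0.5116,0.1197,0.065],78.1,ang=7,step=30)
E
```

```text
[-0.006 -0.005 -1.   ]
[0.5093 0.1171 0.101 ] 78.28 [ 0.66  0.01 -3.55] 2
([1.6, 0.9, 18.0], [-0.0024, 0.0028, 0.0016])
([1.6, 0.9, 18.0], [-0.0024, 0.0028, 0.0016])
```

View pics/w4.png

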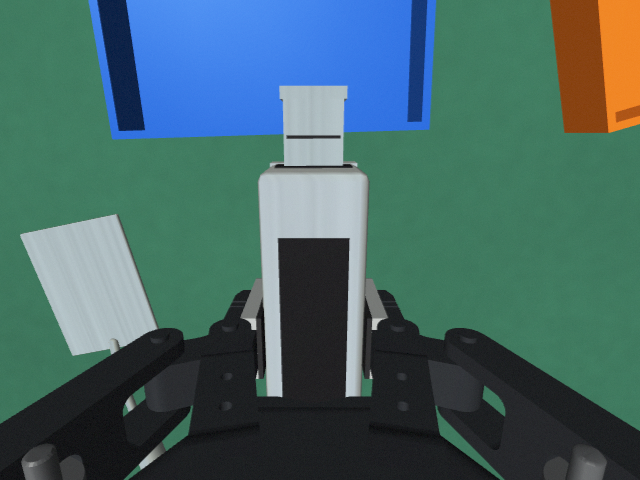

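```bash
python3 - <<'E'
from h import *
p,d,c=pickle.load(open("w4.pkl","rb"))
o=np.array([.498,.0549]);h=np.radians(78.1);e=np.array([np.cos(h),np.sin(h)]);n=np.array([-e[1],e[0]])
def sc(w):w=np.atleast_2d(w)[:,:2]-o;return np.c_[w@e,w@n].round(4)
w=p2w(c,[(313,86)],.0992);print("tabfront",sc(w), "tcp",sc([.5093,.1171]))
# wall inner via this picture: outer edge line at col 313 row ~134 
print("outer wall",sc(p2w(c,[(113,139),(430,129)],.034)))
P=cloud(c,d);print(P[95,313],P[200,313])
E
```

```text
tabfront [[0.1452 0.0012]] tcp [[0.0632 0.0018]]
outer wall [[ 0.1271  0.1027]
 [ 0.1325 -0.0568]]
[0.52615637 0.1944661  0.10007778] [0.51996561 0.16411122 0.11699969]
```

>>> {"method": "apply_moves", "body": {"rows": [{"linear":[2,-1,15],"turn":[-0.003,0.003,0.002],"gripper":1},{"linear":[2,0,15],"turn":[-0.003,0.003,0.002],"gripper":1},{"linear":[0,0,2],"turn":[0,0,0],"gripper":1},{"linear":[0,0,0],"turn":[0,0,0],"gripper":1}]}}

```text
time: 7.8
tcp_pos: [0.5096, 0.1148, 0.0685]
eef_rot: [0.001, 0.779, 0.627, -0.001]
wrist_force: [-0.2, -0.0, -2.6]
finger_gap: 0.0329
```

```bash
cat >> h.py <<'E'
o=np.array([.498,.0549]);_h=np.radians(78.1);e=np.array([np.cos(_h),np.sin(_h)]);n=np.array([-e[1],e[0]])
def sc(w):w=np.atleast_2d(w)[:,:2]-o;return np.c_[w@e,w@n].round(4)
def st(f0=np.zeros(3)):
    from bench import get_state
    s=get_state();h,M=head(s["eef_rot"]);f=s["wrist_force"]-f0
    print("t %.2f tcp s %s under %.4f hd %.2f tilt %s F strip x %.2f y %.2f z %.2f gap %.4f"%(s["time"],sc(s["tcp_pos"])[0],s["tcp_pos"][2]-.0298,h,M[2,:2].round(4),f[:2]@e,f[:2]@n,f[2],s["finger_gap"]),"qd",np.abs(s["qd"]).max().round(3))
E
python3 -c "
from h import *
st()"
```

```text
t 7.80 tcp s [0.061 0.001] under 0.0387 hd 77.63 tilt [-0.0027  0.0016] F strip x -0.07 y 0.17 z -2.64 gap 0.0329 qd 0.016
```

>>> {"method": "apply_moves", "body": {"rows": [{"linear":[4,0,3],"turn":[0.001,0.002,-0.008],"gripper":1},{"linear":[0,0,6],"turn":[0,0,0],"gripper":1},{"linear":[0,0,6],"turn":[0,0,0],"gripper":1},{"linear":[0,0,0],"turn":[0,0,0],"gripper":1}]}}

```text
time: 8.13
tcp_pos: [0.5118, 0.1163, 0.0538]
eef_rot: [0.001, 0.778, 0.629, 0.0]
wrist_force: [-0.4, -1.0, -3.1]
finger_gap: 0.0331
```

```bash
python3 -c "
from h import *
st()"
```

```text
t 8.13 tcp s [ 0.063  -0.0008] under 0.0240 hd 77.91 tilt [-0.0007  0.0025] F strip x -1.06 y 0.19 z -3.11 gap 0.0331 qd 0.014
```

>>> {"method": "apply_moves", "body": {"rows": [{"linear":[0,0,2.5],"turn":[0,0,0],"gripper":1},{"linear":[0,0,0],"turn":[0,0,0],"gripper":1},{"linear":[-3,0,0],"turn":[0,0,0],"gripper":1},{"linear":[-3,0,0],"turn":[0,0,0],"gripper":1},{"linear":[-3,0,0],"turn":[0,0,0],"gripper":1},{"linear":[-3,0,0],"turn":[0,0,0],"gripper":1},{"linear":[0,0,0],"turn":[0,0,0],"gripper":1}]}}

```text
time: 8.72
tcp_pos: [0.5116, 0.1086, 0.0519]
eef_rot: [0.001, 0.776, 0.631, 0.005]
wrist_force: [0.4, 4.5, -4.9]
finger_gap: 0.0335
```

```bash
python3 -c "
from h import *
st()"
```

```text
t 8.72 tcp s [ 0.0554 -0.0023] under 0.0221 hd 78.19 tilt [0.0076 0.0077] F strip x 4.54 y 0.51 z -4.87 gap 0.0335 qd 0.033
```

>>> {"method": "apply_moves", "body": {"rows": [{"linear":[-3,1,0],"turn":[0.008,-0.008,0],"gripper":1},{"linear":[-4,0.5,0],"turn":[0,0,0],"gripper":1},{"linear":[-4,0.5,0],"turn":[0,0,0],"gripper":1},{"linear":[-4,0,0],"turn":[0,0,0],"gripper":1},{"linear":[0,0,0],"turn":[0,0,0],"gripper":1}]}}

```text
time: 9.13
tcp_pos: [0.513, 0.1005, 0.0531]
eef_rot: [-0.002, 0.773, 0.634, 0.005]
wrist_force: [1.0, 4.8, -5.0]
finger_gap: 0.0336
```

```bash
python3 -c "
from h import *
st()"
```

```text
t 9.13 tcp s [ 0.0477 -0.0052] under 0.0233 hd 78.69 tilt [0.0104 0.0043] F strip x 4.88 y -0.02 z -5.02 gap 0.0336 qd 0.024
```

>>> {"method": "apply_moves", "body": {"rows": [{"linear":[-3,-3,1],"turn":[0.004,-0.012,0.005],"gripper":1},{"linear":[-4,-2,0.5],"turn":[0,-0.005,0.005],"gripper":1},{"linear":[-4,-1,0],"turn":[0,-0.003,0],"gripper":1},{"linear":[-4,-0.5,0],"turn":[0,-0.003,0],"gripper":1},{"linear":[-4,-0.5,0],"turn":[0,-0.003,0],"gripper":1},{"linear":[0,0,0],"turn":[0,0,0],"gripper":1}]}}

```text
time: 9.63
tcp_pos: [0.5083, 0.0891, 0.0532]
eef_rot: [0.006, 0.776, 0.631, 0.002]
wrist_force: [0.8, 5.0, -4.9]
finger_gap: 0.0337
```

```bash
python3 -c "
from h import *
st()"
```

```text
t 9.63 tcp s [ 0.0356 -0.003 ] under 0.0234 hd 78.23 tilt [-0.0036  0.012 ] F strip x 5.06 y 0.29 z -4.86 gap 0.0337 qd 0.019
```

>>> {"method": "apply_moves", "body": {"rows": [{"linear":[-4,-1.5,1],"turn":[0.01,0.003,0],"gripper":1},{"linear":[-4,-1,1],"turn":[0.004,-0.002,0],"gripper":1},{"linear":[-4,-0.5,0.5],"turn":[0,-0.002,0],"gripper":1},{"linear":[-4,-0.5,0],"turn":[0,-0.002,0],"gripper":1},{"linear":[0,0,0],"turn":[0,0,0],"gripper":1}]}}

```text
time: 10.05
tcp_pos: [0.5068, 0.0805, 0.0521]
eef_rot: [0.001, 0.774, 0.633, 0.004]
wrist_force: [0.3, 6.0, -4.2]
finger_gap: 0.033
```

```bash
python3 -c "
from h import *
st()"
```

```text
t 10.05 tcp s [ 0.0269 -0.0033] under 0.0223 hd 78.52 tilt [0.0055 0.0071] F strip x 5.97 y 0.99 z -4.19 gap 0.0330 qd 0.028
```

>>> {"method": "apply_moves", "body": {"rows": [{"linear":[-4,-2,1],"turn":[0.007,-0.006,0.006],"gripper":1},{"linear":[-4,-1.5,1],"turn":[0.002,-0.002,0],"gripper":1},{"linear":[-3,-1,1],"turn":[0.002,-0.002,0],"gripper":1},{"linear":[0,0,1],"turn":[0,0,0],"gripper":1}]}}

```text
time: 10.38
tcp_pos: [0.5052, 0.0766, 0.0497]
eef_rot: [-0.0, 0.775, 0.632, 0.004]
wrist_force: [-0.3, 5.0, -1.5]
finger_gap: 0.0331
```

```bash
python3 - <<'E'
from h import *
from bench import eyes
st()
c=eyes.calibration("scene");p,d=eyes.snapshot("scene")
pickle.dump((p,d,c),open("s5.pkl","wb"));cv2.imwrite("pics/s5.png",cv2.resize(p[150:290,270:430],None,fx=4,fy=4,interpolation=cv2.INTER_CUBIC))
E
```

```text
t 10.38 tcp s [ 0.0228 -0.0026] under 0.0199 hd 78.39 tilt [0.0067 0.0054] F strip x 4.81 y 1.30 z -1.51 gap 0.0331 qd 0.042
```

View pics/s5.png

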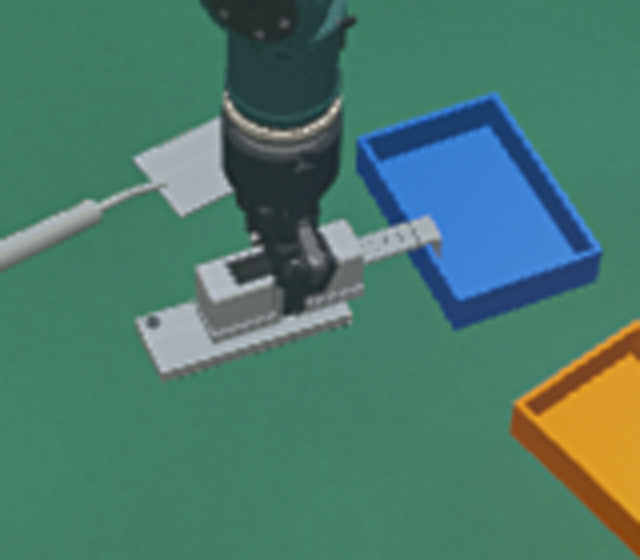

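>>> {"method": "apply_moves", "body": {"rows": [{"linear":[-3,-1.5,0.7],"turn":[0.005,-0.006,0.004],"gripper":1},{"linear":[-3,-1,0.7],"turn":[0.002,-0.003,0],"gripper":1},{"linear":[-3,-0.5,0.7],"turn":[0.001,-0.002,0],"gripper":1},{"linear":[-3,-0.5,0.7],"turn":[0.001,-0.002,0],"gripper":1}]}}

```text
time: 10.77
tcp_pos: [0.5047, 0.0746, 0.0488]
eef_rot: [-0.0, 0.774, 0.633, 0.005]
wrist_force: [-1.0, 9.3, 3.6]
finger_gap: 0.0337
```

```bash
python3 -c "
from h import *
st()"
```

```text
t 10.77 tcp s [ 0.0206 -0.0025] under 0.0190 hd 78.57 tilt [0.0077 0.0062] F strip x 8.92 y 2.87 z 3.63 gap 0.0337 qd 0.033
```

>>> {"method": "apply_moves", "body": {"rows": [{"linear":[-4,-1,-0.3],"turn":[0.004,-0.005,0.006],"gripper":1},{"linear":[-4,-1,0],"turn":[0.002,-0.003,0],"gripper":1},{"linear":[-4,-1,0],"turn":[0.001,-0.002,0],"gripper":1}]}}

```text
time: 11.02
tcp_pos: [0.5032, 0.0691, 0.0501]
eef_rot: [0.0, 0.775, 0.632, 0.004]
wrist_force: [0.4, 6.4, -5.1]
finger_gap: 0.0329
```

```bash
python3 -c "
from h import *
st()"
```

```text
t 11.02 tcp s [ 0.015  -0.0021] under 0.0203 hd 78.47 tilt [0.0067 0.0059] F strip x 6.36 y 0.94 z -5.07 gap 0.0329 qd 0.049
```

>>> {"method": "apply_moves", "body": {"rows": [{"linear":[-4,-1,0.5],"turn":[0.004,-0.005,0.004],"gripper":1},{"linear":[-4,-1,0.5],"turn":[0.002,-0.003,0],"gripper":1},{"linear":[-3,-0.5,0.5],"turn":[0.001,-0.002,0],"gripper":1}]}}

```text
time: 11.27
tcp_pos: [0.5023, 0.0638, 0.0496]
eef_rot: [0.001, 0.775, 0.633, 0.004]
wrist_force: [1.4, 7.0, -1.1]
finger_gap: 0.0335
```

```bash
python3 -c "
from h import *
st()"
```

```text
t 11.27 tcp s [ 0.0096 -0.0024] under 0.0198 hd 78.47 tilt [0.0054 0.0058] F strip x 7.14 y 0.06 z -1.08 gap 0.0335 qd 0.029
```

>>> {"method": "apply_moves", "body": {"rows": [{"linear":[-3,-1,0.2],"turn":[0.004,-0.004,0.004],"gripper":1},{"linear":[-3,-0.5,0.2],"turn":[0.002,-0.003,0],"gripper":1}]}}

```text
time: 11.43
tcp_pos: [0.5019, 0.062, 0.0499]
eef_rot: [0.0, 0.775, 0.632, 0.003]
wrist_force: [1.5, 6.8, -2.2]
finger_gap: 0.0332
```

```bash
python3 -c "
from h import *
st()"
```

```text
t 11.43 tcp s [ 0.0077 -0.0023] under 0.0201 hd 78.45 tilt [0.0044 0.004 ] F strip x 7.00 y -0.08 z -2.22 gap 0.0332 qd 0.03
```

>>> {"method": "apply_moves", "body": {"rows": [{"linear":[-2.5,-0.5,0.4],"turn":[0.003,-0.004,0.003],"gripper":1},{"linear":[-2.5,-0.5,0.4],"turn":[0.002,-0.003,0],"gripper":1}]}}

```text
time: 11.6
tcp_pos: [0.5019, 0.061, 0.0499]
eef_rot: [0.0, 0.774, 0.633, 0.002]
wrist_force: [-0.5, 6.7, -1.9]
finger_gap: 0.0332
```

```bash
python3 -c "
from h import *
st()"
```

```text
t 11.60 tcp s [ 0.0068 -0.0025] under 0.0201 hd 78.51 tilt [0.0031 0.0027] F strip x 6.41 y 1.87 z -1.94 gap 0.0332 qd 0.022
```

>>> {"method": "apply_moves", "body": {"rows": [{"linear":[-3,-0.5,0.5],"turn":[0.002,-0.003,0.004],"gripper":1},{"linear":[-2,-0.5,0.5],"turn":[0.002,-0.003,0],"gripper":1}]}}

```text
time: 11.77
tcp_pos: [0.5018, 0.0604, 0.0496]
eef_rot: [-0.0, 0.774, 0.633, 0.002]
wrist_force: [1.4, 7.8, -1.1]
finger_gap: 0.0332
```

```bash
python3 -c "
from h import *
st()"
```

```text
t 11.77 tcp s [ 0.0061 -0.0026] under 0.0198 hd 78.55 tilt [0.0032 0.0026] F strip x 7.94 y 0.27 z -1.12 gap 0.0332 qd 0.016
```

>>> {"method": "apply_moves", "body": {"rows": [{"linear":[-3,-0.5,0.4],"turn":[0.002,-0.003,0.004],"gripper":1},{"linear":[-3,-0.5,0.4],"turn":[0.002,-0.003,0.002],"gripper":1}]}}

```text
time: 11.93
tcp_pos: [0.5016, 0.0592, 0.0497]
eef_rot: [-0.0, 0.774, 0.633, 0.002]
wrist_force: [1.5, 7.2, -1.1]
finger_gap: 0.0331
```

```bash
python3 -c "
from h import *
st()"
```

```text
t 11.93 tcp s [ 0.005  -0.0026] under 0.0199 hd 78.52 tilt [0.0037 0.0025] F strip x 7.39 y 0.06 z -1.09 gap 0.0331 qd 0.02
```

>>> {"method": "apply_moves", "body": {"rows": [{"linear":[-3,-0.5,0.6],"turn":[0.002,-0.003,0.004],"gripper":1},{"linear":[-2,-0.5,0.8],"turn":[0.002,-0.003,0.002],"gripper":1}]}}

```text
time: 12.1
tcp_pos: [0.5014, 0.0587, 0.0491]
eef_rot: [-0.0, 0.775, 0.632, 0.002]
wrist_force: [0.6, 6.7, -1.2]
finger_gap: 0.0327
```

```bash
python3 -c "
from h import *
st()"
```

```text
t 12.10 tcp s [ 0.0044 -0.0026] under 0.0193 hd 78.46 tilt [0.0038 0.0022] F strip x 6.65 y 0.81 z -1.21 gap 0.0327 qd 0.01
```

>>> {"method": "apply_moves", "body": {"rows": [{"linear":[-2.5,-0.5,0.8],"turn":[0.002,-0.003,0.004],"gripper":1},{"linear":[-2,-0.5,0.8],"turn":[0.002,-0.003,0.002],"gripper":1}]}}

```text
time: 12.27
tcp_pos: [0.5016, 0.0588, 0.0484]
eef_rot: [-0.0, 0.775, 0.632, 0.002]
wrist_force: [0.2, 6.7, -1.8]
finger_gap: 0.0332
```

```bash
python3 -c "
from h import *
st()"
```

```text
t 12.27 tcp s [ 0.0046 -0.0027] under 0.0186 hd 78.39 tilt [0.0043 0.0023] F strip x 6.59 y 1.15 z -1.75 gap 0.0332 qd 0.011
```

>>> {"method": "apply_moves", "body": {"rows": [{"linear":[-2.5,-0.5,1],"turn":[0.002,-0.003,0.002],"gripper":1},{"linear":[-2,-0.5,1],"turn":[0.002,-0.003,0.002],"gripper":1},{"linear":[-2,-0.5,1],"turn":[0.001,-0.003,0],"gripper":1}]}}

```text
time: 12.52
tcp_pos: [0.5022, 0.0593, 0.0467]
eef_rot: [-0.0, 0.774, 0.633, 0.003]
wrist_force: [0.4, 7.0, -1.7]
finger_gap: 0.0334
```

```bash
python3 -c "
from h import *
st()"
```

```text
t 12.52 tcp s [ 0.0052 -0.0032] under 0.0169 hd 78.58 tilt [0.0051 0.004 ] F strip x 6.94 y 1.05 z -1.68 gap 0.0334 qd 0.03
```

>>> {"method": "apply_moves", "body": {"rows": [{"linear":[-2.5,-1,1.5],"turn":[0.004,-0.005,0.004],"gripper":1},{"linear":[-2,-0.5,1.5],"turn":[0.002,-0.003,0.002],"gripper":1},{"linear":[-2,-0.5,1.5],"turn":[0.001,-0.003,0],"gripper":1}]}}

```text
time: 12.77
tcp_pos: [0.5024, 0.0593, 0.0435]
eef_rot: [0.0, 0.774, 0.633, 0.002]
wrist_force: [1.0, 5.6, -0.8]
finger_gap: 0.0334
```

```bash
python3 -c "
from h import *
st()"
```

```text
t 12.77 tcp s [ 0.0052 -0.0034] under 0.0137 hd 78.59 tilt [0.0031 0.0036] F strip x 5.70 y 0.23 z -0.84 gap 0.0334 qd 0.041
```

>>> {"method": "apply_moves", "body": {"rows": [{"linear":[-1.5,-0.5,1],"turn":[0.003,-0.004,0.003],"gripper":1},{"linear":[-1.5,-0.5,1],"turn":[0.002,-0.002,0.002],"gripper":1}]}}

```text
time: 12.93
tcp_pos: [0.5025, 0.0594, 0.0422]
eef_rot: [0.0, 0.774, 0.633, 0.001]
wrist_force: [1.0, 5.7, -0.8]
finger_gap: 0.0331
```

```bash
python3 -c "
from h import *
st()"
```

```text
t 12.93 tcp s [ 0.0053 -0.0034] under 0.0124 hd 78.51 tilt [0.0011 0.0016] F strip x 5.79 y 0.22 z -0.82 gap 0.0331 qd 0.016
```

>>> {"method": "apply_moves", "body": {"rows": [{"linear":[-1,-0.3,0.8],"turn":[0.001,-0.001,0.002],"gripper":1},{"linear":[-1,-0.3,0.8],"turn":[0.001,0,0.002],"gripper":1}]}}

```text
time: 13.1
tcp_pos: [0.5025, 0.0595, 0.0418]
eef_rot: [-0.0, 0.775, 0.632, 0.001]
wrist_force: [-1.1, 4.8, 7.6]
finger_gap: 0.0332
```

```bash
python3 - <<'E'
from h import *
from bench import eyes
st()
c=eyes.calibration("scene");p,d=eyes.snapshot("scene")
pickle.dump((p,d,c),open("s6.pkl","wb"));cv2.imwrite("pics/s6.png",cv2.resize(p[190:270,290:400],None,fx=6,fy=6,interpolation=cv2.INTER_CUBIC))
E
```

```text
t 13.10 tcp s [ 0.0055 -0.0035] under 0.0120 hd 78.47 tilt [0.0022 0.0015] F strip x 4.52 y 2.07 z 7.58 gap 0.0332 qd 0.018
```

View pics/s6.png

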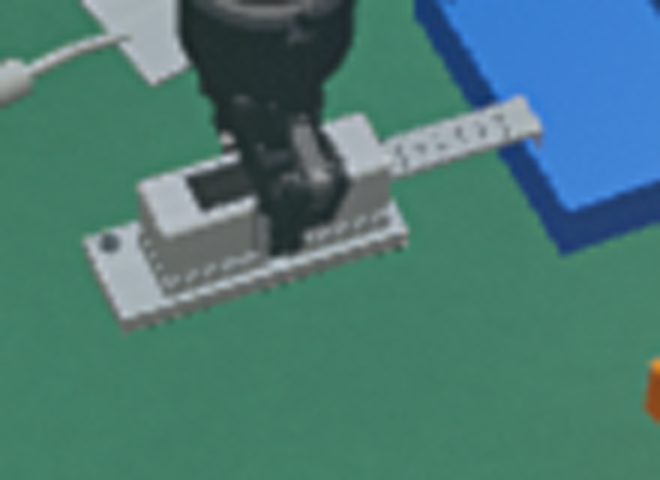

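>>> {"method": "apply_moves", "body": {"rows": [{"linear":[0,0,0.2],"turn":[0,0,0],"gripper":1},{"linear":[0,0,0.2],"turn":[0,0,0],"gripper":1},{"linear":[0.3,0,0.2],"turn":[0,0,0],"gripper":1},{"linear":[0.3,0,0.2],"turn":[0,0,0],"gripper":1}], "squeeze": 30}}

```text
time: 13.48
tcp_pos: [0.5025, 0.0595, 0.0419]
eef_rot: [0.0, 0.774, 0.633, 0.001]
wrist_force: [-0.6, 2.6, 3.4]
finger_gap: 0.0332
```

```bash
python3 -c "
from h import *
st()"
```

```text
t 13.48 tcp s [ 0.0055 -0.0034] under 0.0121 hd 78.49 tilt [0.0009 0.0013] F strip x 2.39 y 1.14 z 3.44 gap 0.0332 qd 0.007
```

>>> {"method": "apply_moves", "body": {"rows": [{"linear":[0.5,0,0.1],"turn":[0,0,0],"gripper":1},{"linear":[0.7,0,0.1],"turn":[0,0,0],"gripper":1},{"linear":[0.7,0,0.1],"turn":[0,0,0],"gripper":1}]}}

```text
time: 13.73
tcp_pos: [0.5025, 0.0596, 0.0418]
eef_rot: [0.001, 0.775, 0.632, -0.0]
wrist_force: [-0.2, 1.7, 1.5]
finger_gap: 0.0328
```

```bash
python3 -c "
from h import *
st()"
```

```text
t 13.73 tcp s [ 0.0055 -0.0034] under 0.0120 hd 78.45 tilt [-0.0018  0.0008] F strip x 1.60 y 0.56 z 1.48 gap 0.0328 qd 0.014
```

>>> {"method": "apply_moves", "body": {"rows": [{"linear":[0,0,0],"turn":[0,0,0],"gripper":0.2},{"linear":[0,0,0],"turn":[0,0,0],"gripper":0},{"linear":[0,0,0],"turn":[0,0,0],"gripper":-0.3},{"linear":[0,0,0],"turn":[0,0,0],"gripper":-0.5},{"linear":[0,0,0],"turn":[0,0,0],"gripper":-0.5},{"linear":[0,0,0],"turn":[0,0,0],"gripper":-0.5},{"linear":[0,0,0],"turn":[0,0,0],"gripper":-0.5}]}}

```text
time: 14.32
tcp_pos: [0.5005, 0.0536, 0.0409]
eef_rot: [0.002, 0.778, 0.629, -0.005]
wrist_force: [0.6, 0.6, -0.3]
finger_gap: 0.0642
```

```bash
python3 -c "
from h import *
st()"
```

```text
t 14.32 tcp s [-0.0008 -0.0027] under 0.0111 hd 77.92 tilt [-0.0098 -0.0034] F strip x 0.70 y -0.47 z -0.27 gap 0.0642 qd 0.004
```

>>> {"method": "apply_moves", "body": {"rows": [{"linear":[0,0,-10],"turn":[0,0,0],"gripper":-0.5},{"linear":[0,0,-20],"turn":[0,0,0],"gripper":-0.5},{"linear":[0,0,-30],"turn":[0,0,0],"gripper":-0.5},{"linear":[0,0,-35],"turn":[0,0,0],"gripper":-0.5},{"linear":[0,0,-35],"turn":[0,0,0],"gripper":-0.5},{"linear":[0,0,-30],"turn":[0,0,0],"gripper":-0.5},{"linear":[0,0,0],"turn":[0,0,0],"gripper":-0.5}]}}

```text
time: 14.9
tcp_pos: [0.4996, 0.0552, 0.2093]
eef_rot: [0.001, 0.777, 0.629, -0.008]
wrist_force: [0.6, 1.4, -0.5]
finger_gap: 0.0637
```

```bash
python3 - <<'E'
from h import *
from bench import eyes
st()
c=eyes.calibration("wrist");p,d=eyes.snapshot("wrist");pickle.dump((p,d,c),open("w7.pkl","wb"))
cv2.imwrite("pics/w7.png",p)
P=cloud(c,d)
pq,d2=eyes.snapshot("scene");cv2.imwrite("pics/s7.png",cv2.resize(pq[190:270,290:400],None,fx=6,fy=6,interpolation=cv2.INTER_CUBIC))
E
```

```text
t 14.90 tcp s [ 0.0006 -0.0015] under 0.1795 hd 77.99 tilt [-0.013 -0.009] F strip x 1.53 y -0.29 z -0.47 gap 0.0637 qd 0.036
```

View pics/w7.png

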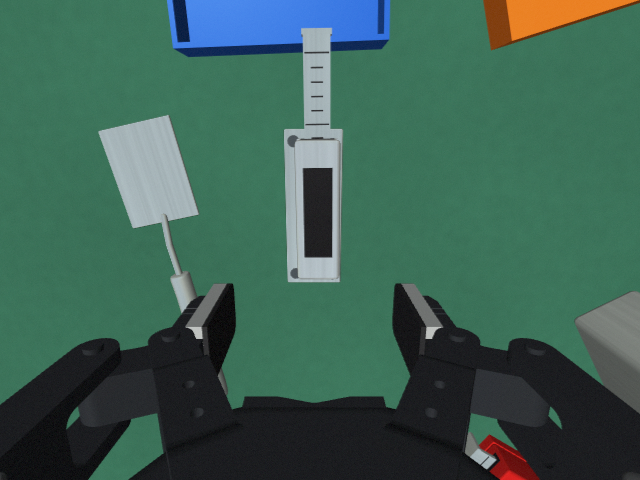

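View pics/s7.png

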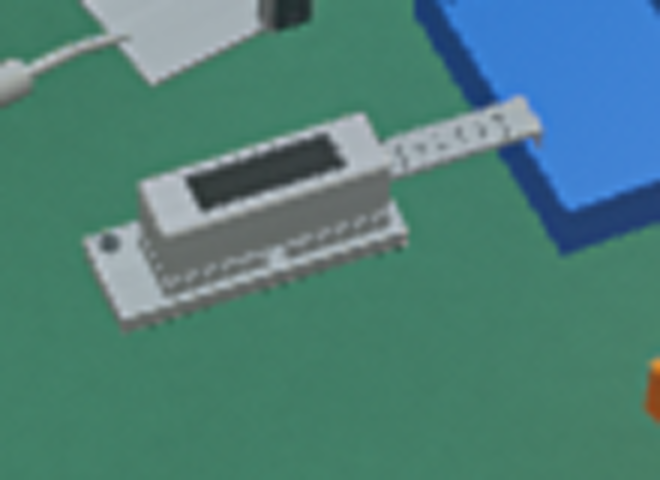

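```bash
python3 - <<'E'
from h import *
p,d,c=pickle.load(open("w7.pkl","rb"));P=cloud(c,d)
for v in (150,200,265):print(P[v,316].round(4),sc(P[v,316]))
w=p2w(c,[(295,140),(340,140),(338,279),(298,279)],.058);print(sc(w),sc(w.mean(0)))
print("spatula/strip",P[275,290],P[133,290])
E
```

```text
[0.5119 0.1074 0.0582] [[ 0.0542 -0.0028]]
[0.5043 0.0713 0.0588] [[ 0.0174 -0.0028]]
[0.4934 0.0198 0.0581] [[-0.0353 -0.0027]]
[[ 0.0613  0.0124]
 [ 0.0612 -0.0202]
 [-0.0473 -0.0204]
 [-0.0474  0.0118]] [[ 0.007  -0.0041]]
spatula/strip [ 0.46351408 -0.00237947  0.01113813] [0.49268056 0.12314597 0.01177626]
```

The case top is level at about 58 mm at both ends, which is the strip's 12 mm plus the 46 mm case, so it is flat and locked. I'm handing it in.

```bash
python3 -c "
from bench import r
print(r.finish_job())"
```

```text
the job is handed in; nothing more can be done
None
```

The rule is locked on the strip, stretched, with its tab hooked inside the strip-facing wall of the blue tray. I handed it in with the clock at about 15 s, and no verdict was reported.

- **Drawing back:** I gripped the small grey rule, lowered the tab behind the wall and drew the case back. The wrist force rose from about 4.5 to 7 N as the spring stretched. I felt along the rib top with a few newtons until the case dropped 7 mm over it. It seated with the groove about 7 mm towards the tray from the strip's middle.
- **Before release:** Easing off the pull let the wrist force fall to about 1.6 N with the case staying put, so the rib was holding the spring.
- **After release:** The case top read about 58 mm at both ends, as expected for lying flat on the strip. The case stayed where it was, and the gripper was clear of everything.

**What was off:**
- When I opened the gripper, the tool shifted about 6 mm along the case as the arm relaxed.
- The case lies 3–4 mm to one side of the strip's centre line, still fully on the strip.
- At seating, the press on the strip peaked at about 12 N, below the 25 N limit.
- The overhead camera read about 4 mm off in y, so I relied on the wrist camera.

I never moved the arm onto the tin, jar, spatula or paddle.

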